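Clear the carver's bench and start the dust extraction

ROBOT

A 6-joint arm with a two-finger parallel gripper is mounted at the origin on the work surface. World frame = base frame: x ahead of the robot, y to its left, z up, the work surface at z = 0. Lengths are in m, angles in rad, forces in N, time in s.
With the tool pointing down it reaches from about 0.375 to 0.975 m from the base axis. Payload 3.8 kg.
Tool frame: the origin (TCP) lies at the very end of the fingers, on their centre line; the grasp point (between the pads) lies 19 mm behind it (manip.grip_point_offset is the distance from the TCP to the grasp point, in m); z points along the fingers, y is the line along which they close (so a half turn about z gives the same grasp; the last joint's range is limited). The gripper opens to 88 mm and grips with 3 to 60 N. Pads are 18 mm wide; open, the fingers measure 123 mm over their backs; the gripper's body (75 mm by 187 mm) begins 45 mm behind the grasp point.
Start: joints at [1.114, 0.264, 1.604, -0, 1.274, -0.037], TCP at [0.275, 0.616, 0.239] pointing down, gripper open.
Joint ranges: [-2.63, 2.63], [-0.94, 2.18], [0.31, 2.57], [-1.31, 4.45], [0, 2.66], [-2.55, 2.55]. Speed limits (rad/s): [2.57, 2.57, 3.14, 3.14, 3.14, 3.14].

INTERFACE

Orientations are given as a rotation vector (axis times angle).
In Python, from workcell import manip gives the robot as it stands.
- The arm moves only by the tool carry_out, never from a script. Its argument "deltas" is a list of rows, each a list of 6 numbers: the shift along the tool's x, y, z in cm, then the turn, a rotation vector about the tool's x, y, z in rad. In form: [[tx, ty, tz, wx, wy, wz], ...]. A call has exactly 5 rows; each row is the pose to reach, as a shift and turn from the pose commanded when the call began, along the tool's axes at that moment; what a row does not reach only later rows make up. A row lasts 1/8 s, in which the tool goes at most 62.5 mm and 10.7 degrees, less where a joint would pass 70% of its speed; a pose out of reach is approached as far as the arm can. A call with a gripper value outside its range is refused whole. "jaw" is the finger opening in cm, from 0 to 8.81, set as the call begins (left out, the last holds). The fingers move at their own pace and stop on an object; the grip force is fixed at half the most. Time passes only in rows, so rows that repeat a pose let the fingers close, or fill a call up. It gives the time, the measured TCP pose, the force, the opening and the grip force at its end, in the units of the state.
- manip.state(): the state, without advancing time (a new reading comes with each control period).
- manip.get_image(name): name is "side" or "top"; returns the picture (480x640x3 uint8, red, green, blue); there is no depth.
- manip.calibration(name): a dict with "fx", "fy", "cx", "cy" (pixels), "R" (3x3) and "t" (3): a world point X has camera coordinates R X + t. Camera axes: x right, y down, z forward; pixel columns grow to the right and rows downward; lengths in m; the calibration is good to about 2 mm. A picture is of the moment at which its call begins. calibration takes no time and is no camera call.
- manip.hand_in(): hands the job in; it is judged then, once.
The state is a dict: "t": time; "joints": joint angles; "joint_vel": joint speeds; "tau": joint torques, N m; "position": TCP position; "tool_rot": TCP orientation; "force": force on the tool from outside, world axes, zero at the start; "wrist_torque": the same for the moment, N m; "opening": finger opening in m; "grip_force": force on a finger pad.
Only numpy, scipy, OpenCV 4.12 (cv2) and the standard library are available. Lean on these libraries where they do the work, as an engineer would, in place of code of your own. Each camera call takes 0.05 s, during which the arm holds its last target. There are 200 camera calls.

TASK

Clear up after carving: throw every wooden offcut that lies on the carved panel (or has fallen beside it) into the green scrap bin, and lay the finished dark roundels flat on the floor of the aluminium tray, side by side. Only when all of that is cleared, push the orange suction nozzle fully home on the dust port's spigot, collar down, and after that throw the extraction switch all the way over to on. Leave the tools and the wax tin where they are.

Things in the scene. Friction and masses are not known exactly. Their poses are not given: they have to be found in the camera images.
- offcut1: wood offcut, a plain pale block 40 x 26 x 24 (x, y, z) mm, 20 to 26 g nominal; origin at the middle of its bounding box. Starts lying on top of the panel with z up, at any yaw. May be absent (3 to 5 of the five are there).
- offcut2: wood offcut, a stepped piece 42 x 28 x 26 overall: full-length 14 thick lower part, with a 22 long, 12 thick step on top at its -x end (26 high there; the top of the lower part is 1 above the origin) mm, 20 to 26 g nominal; origin at the middle of its bounding box. Starts lying on top of the panel with z up, at any yaw. May be absent (3 to 5 of the five are there).
- offcut3: wood offcut, an eight-sided leg end, 32 across the corners (about 30 across the flats), 26 tall along z mm, 20 to 26 g nominal; origin at the middle of its bounding box. Starts lying on top of the panel with z up, at any yaw. May be absent (3 to 5 of the five are there).
- offcut4: wood offcut, a pale block 46 x 24 x 22 with a darker band round its middle mm, 20 to 26 g nominal; origin at the middle of its bounding box. Starts lying on top of the panel with z up, at any yaw. May be absent (3 to 5 of the five are there).
- offcut5: wood offcut, a chunk 32 x 30 x 28 with rounded edges mm, 20 to 26 g nominal; origin at the middle of its bounding box. Starts lying on top of the panel with z up, at any yaw. May be absent (3 to 5 of the five are there).
- roundel1: carved roundel: dark red-brown round wooden disc, 46 mm diameter, 8 mm thick, about 30 g, with a brass star on its upper face; origin at the centre of its underside, z up through the star. Starts flat on the table. May be absent (2 or 3 of the three are there).
- roundel2: carved roundel: dark red-brown round wooden disc, 46 mm diameter, 8 mm thick, about 30 g, with a brass star on its upper face; origin at the centre of its underside, z up through the star. Starts flat on the table. May be absent (2 or 3 of the three are there).
- roundel3: carved roundel: dark red-brown round wooden disc, 46 mm diameter, 8 mm thick, about 30 g, with a brass star on its upper face; origin at the centre of its underside, z up through the star. Starts flat on the table. May be absent (2 or 3 of the three are there).
- panel: carved wooden panel, fixed, flat on the table: 190 (x) x 260 (y) x 24 mm thick; origin at the centre of its underside. Its top is flat in effect (the star pattern is flush).
- scrap_bin: green open-topped scrap bin, fixed: outside 130 (x) x 170 (y) x 60 mm high, walls and floor 5 mm; origin at the centre of its underside. Stands on the left or on the right of the panel.
- tray: bare aluminium shallow tray for finished roundels, fixed: outside 130 (x) x 190 (y) x 18 mm high, walls and floor 5 mm; origin at the centre of its underside. Stands on the side where the bin does not.
- nozzle: orange rigid suction nozzle: straight tube open at both ends, 55 mm tall, 54 mm outside diameter, with a wider foot collar (60 mm diameter, 10 mm tall) at the bottom; straight bore of 43 mm all through; about 90 g; origin at the centre of its underside, z along the tube. Starts standing upright, collar down, on the table beyond the panel.
- dust_port: bench dust-extraction port, fixed: round grey flange 96 mm diameter, 16 mm tall, with a steel spigot 39 mm diameter standing on its middle from z = 16 to 56 mm (the top 7 mm tapers to 28 mm diameter). Origin at the centre of its underside, z up the spigot. The nozzle is home when its collar rests on the flange, its origin 16 mm above this origin.
- switch_base: grey block 70 (x) x 50 (y) x 25 mm, fixed, that carries the extraction switch lever; origin at the centre of its underside; the lever's pivot lies 22 mm above the origin, along the block's y axis; the lever swings in the block's x-z plane.
- switch (a joint): angle of the extraction switch lever (rad): 0 = off, leaning 0.5 rad towards the block's -x; 1.0 = fully on, leaning 0.5 rad towards the block's +x. It stays where it is left and takes about 1 N at its ball to move.
- switch_tip (a point): centre of the red ball (26 mm diameter) at the end of the switch lever, 80 mm from the pivot.
- gouge: carving gouge with a red handle, lying along its x: 195 mm long, 25 mm high and wide, blade to +x; origin on the table below the joint of handle and blade. Bystander.
- tape_measure: black and green tape measure 55 x 58 x 36 mm; origin at the centre of its underside. Bystander.
- wax_tin: round brass-coloured wax tin, 70 mm diameter, 50 mm tall, standing; origin at the centre of its underside. Bystander.
- mallet: wooden mallet lying down: head 90 (x) x 140 (y) x 70 mm, handle 170 mm further along -y; origin below the centre of the head. Bystander.
- sanding_block: cork sanding block 70 x 110 x 32 mm; origin at the centre of its underside. Bystander.
Things that resemble listed ones, but are neither listed nor needed, are in the scene too. Leave any blue, pink or turquoise look-alike of the offcut5 alone.

How it is judged:
By the outcome, as a careful person would: the job done as asked, in the order asked, and still so for the second after the job is handed in, with the robot touching nothing.
Of offcut1, offcut2, offcut3, offcut4, offcut5 only 3 to 5 are there at a start; the rules pass over those that are not, and their reading is None.
Of roundel1, roundel2, roundel3 only 2 to 3 are there at a start; the rules pass over those that are not, and their reading is None.
At some moment in a run one of offcut1, offcut2, offcut3, offcut4, offcut5, roundel1, roundel2, roundel3 may be knocked a few centimetres aside while the robot is not near it.
Once in a run the grip may slacken for a moment while it holds something.
It also fails if it takes over 210 s, if anything falls off the work surface, if the arm or the gripper's body presses on something with over 40 N, if the wrist force passes 120 N, or if a joint passes its speed limit or range.

## Working session

There is one attempt and no reset: what is moved stays moved. The work goes in short steps, Python scripts to look and compute and a tool call to move; the robot and the scene stay as the last step left them, time stands still between calls to the robot, and variables do not carry over. Pictures are saved under pics/ and viewed, at most 14 in all, crops included, and the job is handed in when it is done.

Besides the shell and the picture viewer there is one more tool, called after "Call:" as name(argument=value, ...), one argument or row to a line, values as JSON. carry_out: Moves the arm, as the interface text tells. Its arguments: {"type":"object","properties":{"deltas":{"type":"array"},"jaw":{"type":"number"}},"required":["deltas"]}

```bash
ls; mkdir -p pics
python3 - <<'E'
from workcell import manip
import cv2
for n in("top","side"):
    im=manip.get_image(n); cv2.imwrite(f"pics/{n}0.png",im[:,:,::-1]); c=manip.calibration(n); print(n,c)
s=manip.state(); print(s)
E
```

```text
pics
top {'fx': 493.43761908288064, 'fy': 493.43761908288064, 'cx': 312.38408832837735, 'cy': 242.7554479012473, 'R': array([[ 0.02643569, -0.9996058 , -0.00945513],
       [-0.99493907, -0.0253927 , -0.09721863],
       [ 0.09694021,  0.01197732, -0.99521814]]), 't': array([0.00246473, 0.5782411 , 1.09832825])}
side {'fx': 452.1537663766195, 'fy': 452.1537663766195, 'cx': 317.2082881722737, 'cy': 239.49836022819707, 'R': array([[ 0.92683321, -0.37546633, -0.00228781],
       [-0.29611172, -0.72717394, -0.61930277],
       [ 0.2308637 ,  0.57466782, -0.78514893]]), 't': array([-0.5140207 ,  0.21888348,  0.74391907])}
{'t': 0.1, 'joints': array([ 1.11409966e+00,  2.64697488e-01,  1.60521730e+00, -3.90647576e-06,
        1.27369888e+00, -3.68945429e-02]), 'joint_vel': array([-4.27702572e-04,  7.00243692e-05, -2.77965035e-03, -4.96598744e-04,
        1.67151481e-03, -3.47245299e-06]), 'tau': array([-1.67328346e-05, -5.03621256e+01, -3.58071434e+01,  7.31008127e-02,
        2.33536132e-02, -6.06748631e-05]), 'position': array([0.27483625, 0.61582069, 0.23751012]), 'tool_rot': array([-0.6544879 , -3.07215906,  0.00307938]), 'force': array([0.09036741, 0.09876742, 0.53047595]), 'wrist_torque': array([ 0.01208933,  0.00949221, -0.04185126]), 'grip_force': 0.0, 'opening': 0.08796081864378638}
```

View pics/top0.png

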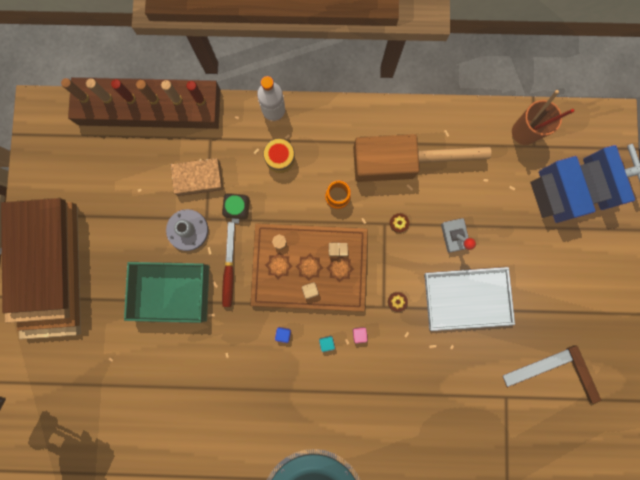

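View pics/side0.png

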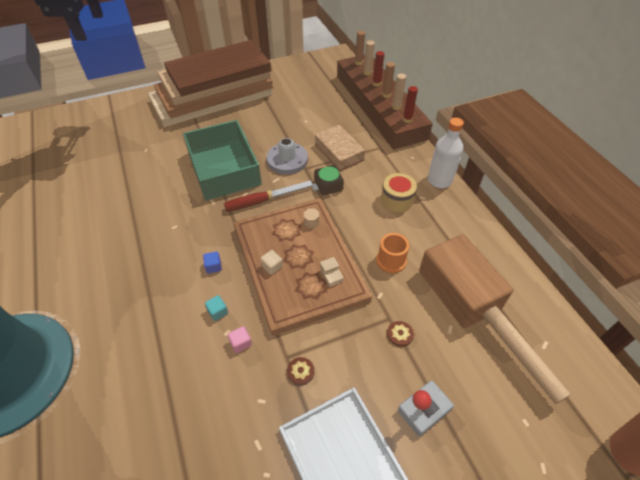

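The top view shows the panel at (310,267). On it are an octagonal offcut (279,242), a stepped piece (338,250) and a chunk (310,291). Roundels are at (400,222) and (398,301), the nozzle at (338,193) and the port at (187,230). The bin is at (167,293), the tray at (470,300) and the switch at (458,240).

Possible mix-ups:
- **Chunk:** the blue (283,335), turquoise (327,344) and pink (360,336) cubes.
- **Roundels:** the inlaid stars (279,266), (309,267), (340,268).
- **Nozzle:** the orange bottle cap (267,83) and the wax tin (279,153).

I'll check with one close crop.

```bash
cat > h.py <<'E'
import numpy as np, cv2
from workcell import manip
from scipy.spatial.transform import Rotation as Ro
def cal(n):
    c=manip.calibration(n); return c,np.array(c["R"]),np.array(c["t"])
def ray(n,u,v,z):
    c,R,t=cal(n); d=R.T@np.array([(u-c["cx"])/c["fx"],(v-c["cy"])/c["fy"],1]); o=-R.T@t
    return o+d*(z-o[2])/d[2]
def proj(n,X):
    c,R,t=cal(n); p=R@np.asarray(X)+t; return np.array([c["fx"]*p[0]/p[2]+c["cx"],c["fy"]*p[1]/p[2]+c["cy"]])
def tri(u1,u2):
    A=[];b=[]
    for n,(u,v) in(("top",u1),("side",u2)):
        c,R,t=cal(n)
        for k,w in((0,(u-c["cx"])/c["fx"]),(1,(v-c["cy"])/c["fy"])):
            A.append(R[k]-w*R[2]); b.append(w*t[2]-t[k])
    x,r,*_=np.linalg.lstsq(np.array(A),np.array(b),rcond=None); return x
def blobs(n,im,lo,hi,amin=30,roi=None):
    m=cv2.inRange(cv2.cvtColor(im,cv2.COLOR_RGB2HSV),lo,hi)
    if roi: 
        k=np.zeros_like(m); a,b,c,d=roi; k[b:d,a:c]=1; m*=k
    cs,_=cv2.findContours(m,cv2.RETR_EXTERNAL,cv2.CHAIN_APPROX_NONE)
    return sorted([c for c in cs if cv2.contourArea(c)>amin],key=cv2.contourArea,reverse=True)
E
python3 - <<'E'
import cv2,numpy as np
t=cv2.imread("pics/top0.png");s=cv2.imread("pics/side0.png")
a=cv2.resize(t[215:320,245:415],None,fx=4.6,fy=4.6,interpolation=cv2.INTER_CUBIC)[:,:782]
cv2.imwrite("pics/c1.png",a)
b=cv2.resize(s[195:395,225:425],(600,600),interpolation=cv2.INTER_CUBIC);cv2.imwrite("pics/c2.png",b)
E
```

```text
(no output)
```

View pics/c1.png

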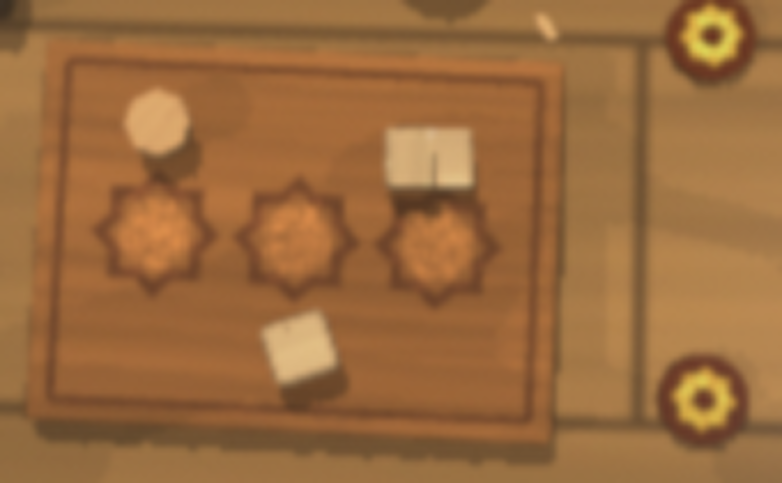

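View pics/c2.png

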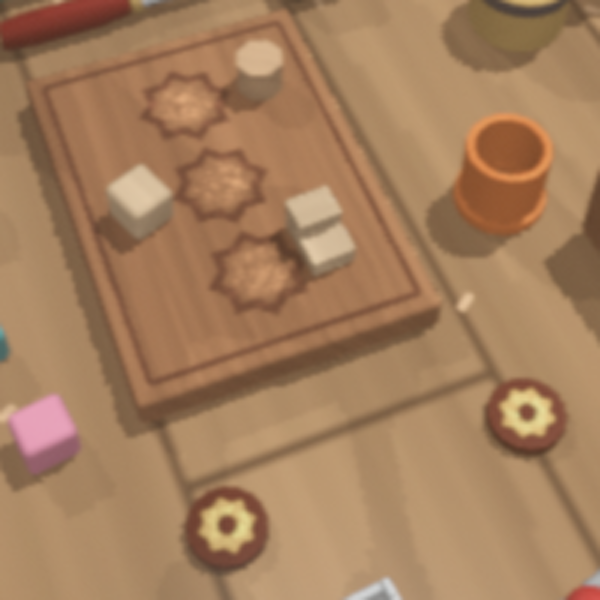

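Run:
```python
from h import *
t=cv2.imread("pics/top0.png")[:,:,::-1].copy();s=cv2.imread("pics/side0.png")[:,:,::-1].copy()
hs=cv2.cvtColor(t,cv2.COLOR_RGB2HSV)
for p in((279,242),(333,250),(344,250),(310,291),(300,245)): print(p,hs[p[1],p[0]])
def show(nm,cs,z):
    for c in cs[:4]:
        (u,v),(w,h),a=cv2.minAreaRect(c); 
        B=np.array([ray("top",*q,z)[:2] for q in cv2.boxPoints(((u,v),(w,h),a))])
        e1=B[1]-B[0];e2=B[2]-B[1]
        X=ray("top",u,v,z)
        print(nm,(round(u),round(v)),X.round(3),"sides",np.linalg.norm(e1).round(3),np.degrees(np.arctan2(e1[1],e1[0])).round(),np.linalg.norm(e2).round(3))
roi=(250,225,370,312)
show("pale",blobs("top",t,(10,40,175),(30,125,255),60,roi),.05)
roi=(320,180,355,215)
show("nozzle",blobs("top",t,(5,180,100),(18,255,255),60,roi),.055)
show("red",blobs("top",t,(0,150,100),(6,255,255),60,(440,220,500,260)),.09)
show("bin",blobs("top",t,(60,60,20),(95,255,200),500,(110,250,220,330)),.06)
show("tray",blobs("top",t,(0,0,130),(180,45,255),500,(420,258,530,335)),.018)
show("roundel",blobs("top",t,(0,80,20),(14,255,120),60,(383,205,418,318)),.008)
show("star",blobs("top",t,(18,120,140),(32,255,255),20,(383,205,418,318)),.008)
for nm,p in dict(port=(185,229)).items(): print(nm,[ray("top",*p,z).round(3) for z in(0.016,.056)])
```

```text
(279, 242) [ 16 129 219]
(333, 250) [ 17 111 212]
(344, 250) [ 18 109 215]
(310, 291) [ 18 104 225]
(300, 245) [ 13 164 160]
pale (338, 248) [ 0.564 -0.04   0.05 ] sides 0.04 -89.0 0.025
pale (310, 290) [0.471 0.021 0.05 ] sides 0.03 -73.0 0.028
nozzle (338, 194) [ 0.687 -0.036  0.055] sides 0.056 -89.0 0.064
red (470, 244) [ 0.579 -0.321  0.09 ] sides 0.022 -44.0 0.021
bin (164, 292) [0.458 0.341 0.06 ] sides 0.127 2.0 0.172
tray (469, 298) [ 0.461 -0.342  0.018] sides 0.196 -84.0 0.132
roundel (398, 302) [ 0.448 -0.181  0.008] sides 0.044 -88.0 0.041
roundel (399, 223) [ 0.632 -0.183  0.008] sides 0.045 -33.0 0.043
star (399, 222) [ 0.633 -0.184  0.008] sides 0.027 -26.0 0.027
star (398, 301) [ 0.45  -0.181  0.008] sides 0.027 -26.0 0.027
port [array([0.604, 0.314, 0.016]), array([0.599, 0.303, 0.056])]
```

Run:
```python
import cv2,numpy as np
t=cv2.imread("pics/top0.png");s=cv2.imread("pics/side0.png")
z=lambda i,x,y,w:cv2.resize(i[y:y+w,x:x+w],(390,390),interpolation=cv2.INTER_CUBIC)
a=np.hstack([z(t,150,195,65),z(t,430,205,65)]);b=np.hstack([z(s,255,120,65),z(s,390,370,65)])
cv2.imwrite("pics/c3.png",cv2.resize(np.vstack([a,b]),(600,600)))
```

```text
(no output)
```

View pics/c3.png

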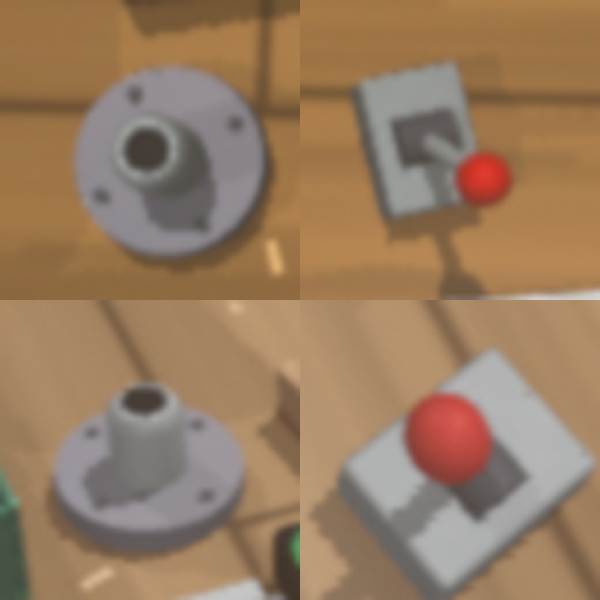

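The crop shows the port's spigot top at top pixel (182,227.5) and side pixel (286,142). The red ball is at (470,243.6) in top and (422,400) in side, leaning toward the robot.

Run:
```python
from h import *
print("spigot top",tri((181.9,227.5),(286.2,142.1)).round(4), ray("top",181.9,227.5,.056).round(4))
print("flange",tri((187.3,229.2),(287.5,156.2)).round(4),ray("top",187.3,229.2,.016).round(4))
print("ball",tri((470.1,243.6),(422,399.9)).round(4))
f=65/300
C=[(57,90),(157,63),(187,207),(90,218)]
P=[ray("top",430+x*f,205+y*f,.025).round(4) for x,y in C];print(P)
C=[(191,50),(295,165),(140,293),(43,168)]
P=[ray("side",390+x*f,370+y*f,.025).round(4) for x,y in C];print(P,np.mean(P,0))
g=4.6
print("oct",ray("top",245+157/g,215+122/g,.05).round(4))
print("oct side",tri((245+157/g,215+122/g),(225+259/3,195+56/3)).round(4))
print("step high/low",[ray("top",245+x/g,215+y/g,z).round(4) for x,y,z in((385,127,.05),(385,190,.05),(434,127,.05),(434,188,.05),(473,127,.038),(475,188,.038))])
print("chunk",[ray("top",245+x/g,215+y/g,.052).round(4) for x,y in((262,330),(320,310),(338,364),(280,386))])
print("nozzle",tri((338.5,193),(225+510/3,195+150/3)).round(4))
s=manip.state();print(Ro.from_rotvec(s["tool_rot"]).as_matrix().round(3),s["position"])
t=cv2.imread("pics/top0.png")[:,:,::-1].copy()
c=blobs("top",t,(5,180,100),(18,255,255),60,(320,180,355,215))[0]
```

```text
spigot top [0.6036 0.3102 0.0547] [0.6021 0.3101 0.056 ]
flange [0.6044 0.3089 0.0139] [0.6033 0.3085 0.016 ]
ball [ 0.5785 -0.3197  0.0995]
[array([ 0.6279, -0.2792,  0.025 ]), array([ 0.6427, -0.3287,  0.025 ]), array([ 0.5712, -0.3432,  0.025 ]), array([ 0.5646, -0.2955,  0.025 ])]
[array([ 0.6331, -0.2825,  0.025 ]), array([ 0.6447, -0.3288,  0.025 ]), array([ 0.5774, -0.3446,  0.025 ]), array([ 0.5677, -0.2986,  0.025 ])] [ 0.605725 -0.313625  0.025   ]
oct [0.5767 0.0918 0.05  ]
oct side [0.5778 0.0913 0.0517]
step high/low [array([ 0.5771, -0.0193,  0.05  ]), array([ 0.5464, -0.02  ,  0.05  ]), array([ 0.5777, -0.0431,  0.05  ]), array([ 0.548 , -0.0437,  0.05  ]), array([ 0.5794, -0.0628,  0.038 ]), array([ 0.5494, -0.0643,  0.038 ])]
chunk [array([0.4772, 0.0377, 0.052 ]), array([0.4875, 0.01  , 0.052 ]), array([0.4619, 0.0007, 0.052 ]), array([0.4506, 0.0283, 0.052 ])]
nozzle [ 0.6921 -0.0396  0.0521]
[[-0.913  0.408 -0.001]
 [ 0.408  0.913 -0.002]
 [ 0.    -0.002 -1.   ]] [0.27483625 0.61582069 0.23751012]
```

Add to h.py:
```python
def go(p,phi):
    "rows needed from the present pose to TCP p with closing direction at world yaw phi"
    s=manip.state(); R=Ro.from_rotvec(s["tool_rot"]); x=R.inv().apply(np.array(p)-s["position"])*100
    T=Ro.from_matrix(np.array([[-np.sin(phi),np.cos(phi),0],[np.cos(phi),np.sin(phi),0],[0,0,-1]]))
    w=(R.inv()*T).as_rotvec(); print("delta",x.round(2),w.round(3),"from",s["position"].round(4),"t",round(s["t"],2))
```

```text
(no output)
```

Call:
carry_out(
  deltas=[
    [-24.5, -17.8, 4.5, 0, 0, 0.92],
    [-24.5, -17.8, 4.5, 0, 0, 0.92],
    [-24.5, -17.8, 4.5, 0, 0, 0.92],
    [-24.5, -17.8, 4.5, 0, 0, 0.92],
    [-24.5, -17.8, 4.5, 0, 0, 0.92],
  ],
)

```text
t: 0.72
position: [0.4267, 0.3518, 0.193]
tool_rot: [1.958, 2.457, -0.001]
force: [0.4, -0.4, -0.4]
opening: 0.0883
grip_force: 0.0
```

```bash
python3 -c "
from h import *
go((.577,.0915,.11),0)"
```

```text
delta [-28.73   8.84   8.31] [-0.     0.001  0.225] from [0.4267 0.3518 0.193 ] t 0.72
```

Call:
carry_out(
  deltas=[
    [-28.7, 8.8, 8.3, 0, 0, 0.225],
    [-28.7, 8.8, 8.3, 0, 0, 0.225],
    [-28.7, 8.8, 8.3, 0, 0, 0.225],
    [-28.7, 8.8, 8.3, 0, 0, 0.225],
    [-28.7, 8.8, 8.3, 0, 0, 0.225],
  ],
)

```text
t: 1.35
position: [0.5781, 0.0929, 0.1099]
tool_rot: [-2.215, -2.228, 0.0]
force: [0.5, -0.2, -0.4]
opening: 0.0884
grip_force: 0.0
```

Call:
carry_out(
  deltas=[
    [0, 0, 0, 0, 0, 0],
    [0, 0, 0, 0, 0, 0],
    [0, 0, 0, 0, 0, 0],
    [0, 0, 0, 0, 0, 0],
    [0, 0, 0, 0, 0, 0],
  ],
)

```text
t: 1.98
position: [0.5775, 0.0958, 0.1111]
tool_rot: [2.213, 2.23, 0.001]
force: [0.5, 0.4, -0.4]
opening: 0.0877
grip_force: 0.0
```

```bash
python3 -c "
from h import *
go((.577,.0915,.028),0)"
```

```text
delta [-0.43 -0.06  8.31] [ 0.001 -0.     0.008] from [0.5775 0.0958 0.1111] t 1.98
```

Call:
carry_out(
  deltas=[
    [-0.4, -0.1, 4.0, 0, 0, 0],
    [-0.4, -0.1, 8.3, 0, 0, 0],
    [-0.4, -0.1, 8.3, 0, 0, 0],
    [-0.4, -0.1, 8.3, 0, 0, 0],
    [-0.4, -0.1, 8.3, 0, 0, 0],
  ],
)

```text
t: 2.6
position: [0.5768, 0.091, 0.0282]
tool_rot: [2.214, 2.228, 0.001]
force: [0.4, -0.2, 0.5]
opening: 0.0882
grip_force: 0.0
```

Call:
carry_out(
  deltas=[
    [0, 0, 0, 0, 0, 0],
    [0, 0, 0, 0, 0, 0],
    [0, 0, 0, 0, 0, 0],
    [0, 0, 0, 0, 0, 0],
    [0, 0, 0, 0, 0, 0],
  ],
  jaw=0,
)

```text
t: 3.22
position: [0.5767, 0.0907, 0.0277]
tool_rot: [2.215, 2.228, 0.0]
force: [-1.1, -0.3, 0.2]
opening: 0.0401
grip_force: 0.0
```

Call:
carry_out(
  deltas=[
    [0, 0, -1, 0, 0, 0],
    [0, 0, -4, 0, 0, 0],
    [0, 0, -8, 0, 0, 0],
    [0, 0, -10, 0, 0, 0],
    [0, 0, -10, 0, 0, 0],
  ],
)

```text
t: 3.85
position: [0.5783, 0.0909, 0.1299]
tool_rot: [2.213, 2.226, 0.005]
force: [-0.1, 0.7, -0.3]
opening: 0.0314
grip_force: 30.0
```

Call:
carry_out(
  deltas=[
    [6, -2.4, 0, 0, 0, 0],
    [12, -5, 0, 0, 0, 0],
    [18, -8, 0, 0, 0, 0],
    [23, -10.5, 0, 0, 0, 0],
    [26.8, -11.9, 0, 0, 0, 0],
  ],
)

```text
t: 4.47
position: [0.4533, 0.3592, 0.1255]
tool_rot: [-2.212, -2.229, 0.005]
force: [0.0, 0.7, -0.7]
opening: 0.0314
grip_force: 30.0
```

Call:
carry_out(
  deltas=[
    [0, 0, 1, 0, 0, 0],
    [0, 0, 4, 0, 0, 0],
    [0, 0, 7, 0, 0, 0],
    [0, 0, 7.8, 0, 0, 0],
    [0, 0, 7.8, 0, 0, 0],
  ],
)

```text
t: 5.1
position: [0.4556, 0.3567, 0.0484]
tool_rot: [-2.216, -2.227, 0.004]
force: [0.3, 0.1, -0.9]
opening: 0.0315
grip_force: 30.0
```

Call:
carry_out(
  deltas=[
    [0, 0, 0, 0, 0, 0],
    [0, 0, 0, 0, 0, 0],
    [0, 0, 0, 0, 0, 0],
    [0, 0, -4, 0, 0, 0],
    [0, 0, -8, 0, 0, 0],
  ],
  jaw=5,
)

```text
t: 5.72
position: [0.4556, 0.3578, 0.1304]
tool_rot: [-2.215, -2.228, 0.002]
force: [-0.2, 0.3, 0.0]
opening: 0.05
grip_force: 0.0
```

Run:
```python
from h import *
im=manip.get_image("top");s=manip.get_image("side")
cv2.imwrite("pics/t2.png",np.hstack([im[200:330,110:420],])[:,:,::-1])
for lo,hi,r,z in(((10,40,175),(30,125,255),(250,225,370,312),.05),((18,120,140),(32,255,255),(383,205,418,318),.008)):
    for c in blobs("top",im,lo,hi,20,r): print(np.array(cv2.minAreaRect(c)[0]).round(),ray("top",*cv2.minAreaRect(c)[0],z).round(3))
cv2.imwrite("pics/t2.png",np.hstack([cv2.resize(im[200:330,110:420],(600,252)),])[:,:,::-1])
go((.564,-.041,.11),0)
```

```text
[338. 249.] [ 0.563 -0.04   0.05 ]
[310. 290.] [0.471 0.021 0.05 ]
[398. 301.] [ 0.451 -0.182  0.008]
[399. 222.] [ 0.633 -0.184  0.008]
delta [-40.23  10.19   2.41] [ 0.009 -0.006  0.006] from [0.4594 0.3605 0.1357] t 5.83
```

View pics/t2.png

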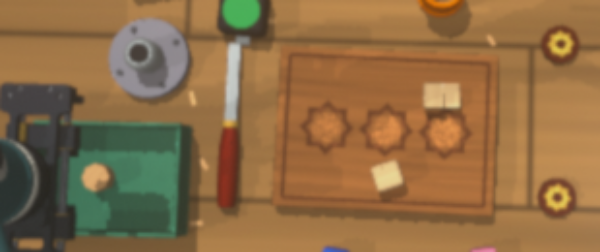

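The crop shows the octagon inside the bin. The stepped piece, the chunk and both roundels haven't moved. Next is the chunk.

Call:
carry_out(
  deltas=[
    [-6, 0.3, 0, 0, 0, 0],
    [-12, 0.6, 0, 0, 0, 0],
    [-18, 0.9, 0, 0, 0, 0],
    [-24, 1.2, 0, 0, 0, 0],
    [-28, 1.2, 0, 0, 0, 0],
  ],
)

```text
t: 6.45
position: [0.4691, 0.0758, 0.1292]
tool_rot: [2.216, 2.227, -0.001]
force: [0.7, 1.0, -0.1]
opening: 0.05
grip_force: 0.0
```

Call:
carry_out(
  deltas=[
    [-6, 0, 1, 0, 0, -0.18],
    [-6, 0, 2, 0, 0, -0.35],
    [-6, 0, 2, 0, 0, -0.35],
    [-6, 0, 2, 0, 0, -0.35],
    [-6, 0, 2, 0, 0, -0.35],
  ],
)

```text
t: 7.08
position: [0.4705, 0.0189, 0.1101]
tool_rot: [1.793, 2.579, 0.001]
force: [-1.0, -0.8, 0.2]
opening: 0.0499
grip_force: 0.0
```

```bash
python3 -c "
from h import *
go((.470,.0195,.029),.35)"
```

```text
delta [ 0.08 -0.03  8.11] [0.001 0.    0.006] from [0.4705 0.0189 0.1101] t 7.08
```

Call:
carry_out(
  deltas=[
    [0, 0, 4, 0, 0, 0],
    [0, 0, 8.1, 0, 0, 0],
    [0, 0, 8.1, 0, 0, 0],
    [0, 0, 8.1, 0, 0, 0],
    [0, 0, 8.1, 0, 0, 0],
  ],
)

```text
t: 7.7
position: [0.471, 0.0183, 0.0299]
tool_rot: [1.792, 2.579, 0.002]
force: [-0.2, 0.4, 0.3]
opening: 0.0503
grip_force: 0.0
```

Call:
carry_out(
  deltas=[
    [0, 0, 0, 0, 0, 0],
    [0, 0, 0, 0, 0, 0],
    [0, 0, 0, 0, 0, 0],
    [0, 0, 0, 0, 0, 0],
    [0, 0, 0, 0, 0, 0],
  ],
  jaw=0,
)

```text
t: 8.32
position: [0.4705, 0.0181, 0.0291]
tool_rot: [1.793, 2.579, 0.001]
force: [-0.2, -0.0, 4.0]
opening: 0.0301
grip_force: 3.0
```

Call:
carry_out(
  deltas=[
    [0, 0, -1, 0, 0, 0],
    [0, 0, -4, 0, 0, 0],
    [0, 0, -8, 0, 0, 0],
    [0, 0, -10, 0, 0, 0],
    [0, 0, -10, 0, 0, 0],
  ],
)

```text
t: 8.95
position: [0.4717, 0.0181, 0.1307]
tool_rot: [1.791, 2.577, 0.004]
force: [-0.2, 0.0, -0.3]
opening: 0.0297
grip_force: 30.0
```

Call:
carry_out(
  deltas=[
    [5.8, 1.8, 0, 0, 0, 0.1],
    [11.6, 3.6, 0, 0, 0, 0.2],
    [17.4, 5.4, 0, 0, 0, 0.35],
    [23.2, 7.4, 0, 0, 0, 0.35],
    [28.0, 9.1, 0, 0, 0, 0.35],
  ],
)

```text
t: 9.57
position: [0.4565, 0.3139, 0.127]
tool_rot: [-2.213, -2.229, 0.004]
force: [0.6, -0.2, 0.4]
opening: 0.0295
grip_force: 30.0
```

Call:
carry_out(
  deltas=[
    [0, 0, 1, 0, 0, 0],
    [0, 0, 4, 0, 0, 0],
    [0, 0, 7, 0, 0, 0],
    [0, 0, 7.8, 0, 0, 0],
    [0, 0, 7.8, 0, 0, 0],
  ],
)

```text
t: 10.2
position: [0.4571, 0.311, 0.0496]
tool_rot: [-2.215, -2.227, 0.004]
force: [0.5, -0.1, 0.4]
opening: 0.0296
grip_force: 30.0
```

Call:
carry_out(
  deltas=[
    [0, 0, 0, 0, 0, 0],
    [0, 0, 0, 0, 0, 0],
    [0, 0, 0, 0, 0, 0],
    [0, 0, -4, 0, 0, 0],
    [0, 0, -8, 0, 0, 0],
  ],
  jaw=5,
)

```text
t: 10.82
position: [0.4574, 0.3121, 0.1314]
tool_rot: [-2.214, -2.228, 0.002]
force: [0.9, 0.3, 1.0]
opening: 0.0501
grip_force: 0.0
```

Run:
```python
from h import *
im=manip.get_image("top")
for lo,hi,r,z in(((10,40,175),(30,125,255),(250,225,370,312),.05),((18,120,140),(32,255,255),(383,205,418,318),.008)):
    for c in blobs("top",im,lo,hi,20,r): print(np.array(cv2.minAreaRect(c)[0]).round(),ray("top",*cv2.minAreaRect(c)[0],z).round(3))
go((.564,-.041,.11),0)
```

```text
[338. 249.] [ 0.563 -0.04   0.05 ]
[398. 301.] [ 0.451 -0.182  0.008]
[399. 222.] [ 0.633 -0.183  0.008]
delta [-35.61  10.07   2.71] [ 0.008 -0.005  0.006] from [0.4609 0.3143 0.138 ] t 10.88
```

Call:
carry_out(
  deltas=[
    [-6, 1.7, 0, 0, 0, 0],
    [-12, 3.4, 0, 0, 0, 0],
    [-18, 5.1, 0, 0, 0, 0],
    [-23, 6.8, 0, 0, 0, 0],
    [-28, 8.5, 0, 0, 0, 0],
  ],
)

```text
t: 11.5
position: [0.5451, 0.031, 0.1313]
tool_rot: [2.214, 2.227, 0.002]
force: [0.5, 0.3, -1.2]
opening: 0.0497
grip_force: 0.0
```

Call:
carry_out(
  deltas=[
    [-5, 1.5, 1, 0, 0, 0],
    [-7.2, 2.1, 2, 0, 0, 0],
    [-7.2, 2.1, 2, 0, 0, 0],
    [-7.2, 2.1, 2, 0, 0, 0],
    [-7.2, 2.1, 2, 0, 0, 0],
  ],
)

```text
t: 12.12
position: [0.566, -0.038, 0.1112]
tool_rot: [2.213, 2.229, 0.001]
force: [-0.1, -0.0, 0.3]
opening: 0.0501
grip_force: 0.0
```

```bash
python3 -c "
from h import *
go((.5635,-.040,.029),.03)"
```

```text
delta [-0.2  -0.26  8.22] [ 0.001 -0.    -0.023] from [ 0.566  -0.038   0.1112] t 12.12
```

Call:
carry_out(
  deltas=[
    [-0.2, -0.3, 4, 0, 0, 0],
    [-0.2, -0.3, 8.2, 0, 0, 0],
    [-0.2, -0.3, 8.2, 0, 0, 0],
    [-0.2, -0.3, 8.2, 0, 0, 0],
    [-0.2, -0.3, 8.2, 0, 0, 0],
  ],
)

```text
t: 12.75
position: [0.5636, -0.0408, 0.0298]
tool_rot: [2.213, 2.228, 0.001]
force: [0.8, 0.3, -0.0]
opening: 0.0498
grip_force: 0.0
```

Call:
carry_out(
  deltas=[
    [0, 0, 0, 0, 0, 0],
    [0, 0, 0, 0, 0, 0],
    [0, 0, 0, 0, 0, 0],
    [0, 0, 0, 0, 0, 0],
    [0, 0, 0, 0, 0, 0],
  ],
  jaw=0,
)

```text
t: 13.38
position: [0.5632, -0.0412, 0.0291]
tool_rot: [2.215, 2.228, 0.0]
force: [-0.3, 0.7, 3.2]
opening: 0.0276
grip_force: 30.0
```

Call:
carry_out(
  deltas=[
    [0, 0, -1, 0, 0, 0],
    [0, 0, -4, 0, 0, 0],
    [0, 0, -8, 0, 0, 0],
    [0, 0, -10, 0, 0, 0],
    [0, 0, -10, 0, 0, 0],
  ],
)

```text
t: 14.0
position: [0.5646, -0.0413, 0.1312]
tool_rot: [2.212, 2.225, 0.005]
force: [0.1, 0.7, 0.4]
opening: 0.028
grip_force: 30.0
```

Call:
carry_out(
  deltas=[
    [5.8, -1.6, 0, 0, 0, 0],
    [11.6, -3.2, 0, 0, 0, 0],
    [17.4, -4.8, 0, 0, 0, 0],
    [23.2, -6.4, 0, 0, 0, 0],
    [29.0, -8.0, 0, 0, 0, 0],
  ],
)

```text
t: 14.62
position: [0.4795, 0.2496, 0.1272]
tool_rot: [-2.215, -2.227, 0.003]
force: [0.7, 0.6, -0.2]
opening: 0.0276
grip_force: 30.0
```

Call:
carry_out(
  deltas=[
    [5, -1, 0, 0, 0, 0],
    [10, -2, 0, 0, 0, 0],
    [14.0, -2.6, 0, 0, 0, 0],
    [14.0, -2.6, 0, 0, 0, 0],
    [14.0, -2.6, 0, 0, 0, 0],
  ],
)

```text
t: 15.25
position: [0.4535, 0.3872, 0.1272]
tool_rot: [2.214, 2.229, -0.005]
force: [0.1, -0.1, 0.2]
opening: 0.0277
grip_force: 30.0
```

Call:
carry_out(
  deltas=[
    [0, 0, 1, 0, 0, 0],
    [0, 0, 4, 0, 0, 0],
    [0, 0, 7, 0, 0, 0],
    [0, 0, 8, 0, 0, 0],
    [0, 0, 8, 0, 0, 0],
  ],
)

```text
t: 15.88
position: [0.454, 0.3871, 0.0478]
tool_rot: [-2.216, -2.227, 0.003]
force: [0.4, -0.2, -0.5]
opening: 0.0278
grip_force: 30.0
```

Call:
carry_out(
  deltas=[
    [0, 0, 0, 0, 0, 0],
    [0, 0, 0, 0, 0, 0],
    [0, 0, 0, 0, 0, 0],
    [0, 0, -4, 0, 0, 0],
    [0, 0, -8, 0, 0, 0],
  ],
  jaw=5,
)

```text
t: 16.5
position: [0.4539, 0.388, 0.1293]
tool_rot: [-2.214, -2.228, 0.002]
force: [0.9, 0.1, 0.3]
opening: 0.0498
grip_force: 0.0
```

Call:
carry_out(
  deltas=[
    [-6, 0, 0, 0, 0, 0],
    [-12, 0, 0, 0, 0, 0],
    [-18, 0, 0, 0, 0, 0],
    [-24, 0, 0, 0, 0, 0],
    [-29, 0, 0, 0, 0, 0],
  ],
  jaw=6.5,
)

```text
t: 17.12
position: [0.456, 0.0964, 0.1293]
tool_rot: [2.214, 2.227, 0.002]
force: [1.5, -0.3, 0.3]
opening: 0.065
grip_force: 0.0
```

Run:
```python
from h import *
im=manip.get_image("top")
for lo,hi,r,z in(((10,40,175),(30,125,255),(250,225,370,312),.05),((10,30,150),(30,150,255),(115,255,215,330),.03),((18,120,140),(32,255,255),(383,205,418,318),.008)):
    for c in blobs("top",im,lo,hi,20,r): print(np.array(cv2.minAreaRect(c)[0]).round(),ray("top",*cv2.minAreaRect(c)[0],z).round(3))
cv2.imwrite("pics/t3.png",cv2.resize(im[200:330,110:420],(600,252))[:,:,::-1])
go((.451,-.1815,.10),0)
```

```text
[150. 291.] [0.459 0.381 0.03 ]
[126. 324.] [0.383 0.432 0.03 ]
[180. 291.] [0.46  0.315 0.03 ]
[119. 292.] [0.456 0.453 0.03 ]
[398. 301.] [ 0.451 -0.182  0.008]
[399. 222.] [ 0.633 -0.184  0.008]
delta [-27.33  -0.59   3.01] [0.    0.004 0.005] from [0.4556 0.092  0.1291] t 17.18
```

View pics/t3.png

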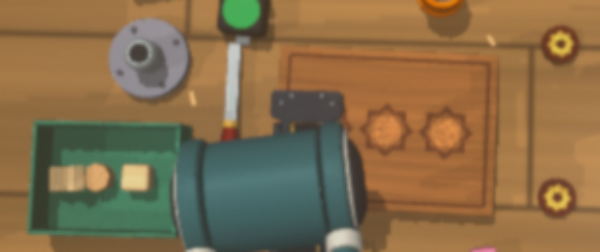

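The crop shows all three offcuts inside the bin. Next are the roundels.

Call:
carry_out(
  deltas=[
    [-6, -0.5, 1, 0, 0, 0],
    [-12, -0.5, 2, 0, 0, 0],
    [-18, -0.5, 3, 0, 0, 0],
    [-24, -0.5, 4, 0, 0, 0],
    [-27.5, -0.5, 5, 0, 0, 0],
  ],
)

```text
t: 17.8
position: [0.4532, -0.1794, 0.0792]
tool_rot: [2.216, 2.224, 0.001]
force: [0.6, -0.0, -0.6]
opening: 0.0651
grip_force: 0.0
```

Call:
carry_out(
  deltas=[
    [0, 0, 1, 0, 0, 0],
    [0, 0, 3, 0, 0, 0],
    [0, 0, 4, 0, 0, 0],
    [0, 0, 4, 0, 0, 0],
    [0, 0, 4, 0, 0, 0],
  ],
)

```text
t: 18.42
position: [0.4533, -0.1763, 0.0393]
tool_rot: [2.213, 2.229, 0.001]
force: [0.1, -0.1, 0.7]
opening: 0.065
grip_force: 0.0
```

Run:
```python
from h import *
go((.451,-.1815,.003),0)
```

```text
delta [-0.52 -0.24  3.62] [0.001 0.    0.007] from [ 0.4533 -0.1763  0.0393] t 18.43
```

Call:
carry_out(
  deltas=[
    [-0.5, -0.2, 1.5, 0, 0, 0],
    [-0.5, -0.2, 3.0, 0, 0, 0],
    [-0.5, -0.2, 3.6, 0, 0, 0],
    [-0.5, -0.2, 3.6, 0, 0, 0],
    [-0.5, -0.2, 3.6, 0, 0, 0],
  ],
)

```text
t: 19.05
position: [0.4509, -0.1819, 0.0027]
tool_rot: [2.215, 2.228, 0.0]
force: [0.2, -0.7, 0.4]
opening: 0.0652
grip_force: 0.0
```

Call:
carry_out(
  deltas=[
    [0, 0, 0, 0, 0, 0],
    [0, 0, 0, 0, 0, 0],
    [0, 0, 0, 0, 0, 0],
    [0, 0, 0, 0, 0, 0],
    [0, 0, 0, 0, 0, 0],
  ],
  jaw=0,
)

```text
t: 19.68
position: [0.4511, -0.1819, 0.003]
tool_rot: [2.214, 2.228, 0.0]
force: [-1.2, 0.3, 3.0]
opening: 0.0445
grip_force: 30.0
```

Call:
carry_out(
  deltas=[
    [0, 0, -0.5, 0, 0, 0],
    [0, 0, -2, 0, 0, 0],
    [0, 0, -5, 0, 0, 0],
    [0, 0, -7, 0, 0, 0],
    [0, 0, -7, 0, 0, 0],
  ],
)

```text
t: 20.3
position: [0.4526, -0.1826, 0.0753]
tool_rot: [2.211, 2.225, 0.003]
force: [-1.2, -0.5, -0.0]
opening: 0.0443
grip_force: 30.0
```

Run:
```python
from h import *
go((.458,-.375,.07),0)
```

```text
delta [-19.24   0.42   0.57] [0.005 0.002 0.006] from [ 0.4526 -0.1826  0.0753] t 20.3
```

Call:
carry_out(
  deltas=[
    [-5, 0.2, 0, 0, 0, 0],
    [-10, 0.5, 0, 0, 0, 0],
    [-15, 0.5, 0, 0, 0, 0],
    [-19.2, 0.6, 0, 0, 0, 0],
    [-19.2, 0.6, 0, 0, 0, 0],
  ],
)

```text
t: 20.92
position: [0.4576, -0.3763, 0.0721]
tool_rot: [2.218, 2.224, -0.0]
force: [0.4, 1.8, -0.6]
opening: 0.0444
grip_force: 30.0
```

Call:
carry_out(
  deltas=[
    [0, 0, 1, 0, 0, 0],
    [0, 0, 3, 0, 0, 0],
    [0, 0, 5, 0, 0, 0],
    [0, 0, 5.5, 0, 0, 0],
    [0, 0, 5.5, 0, 0, 0],
  ],
)

```text
t: 21.55
position: [0.4576, -0.3729, 0.0167]
tool_rot: [-2.213, -2.227, 0.0]
force: [0.4, -0.0, 0.1]
opening: 0.0447
grip_force: 30.0
```

Run:
```python
from h import *
go((.458,-.375,.009),0)
```

```text
delta [-0.21  0.04  0.77] [-0.001 -0.001  0.007] from [ 0.4576 -0.3729  0.0167] t 21.55
```

Call:
carry_out(
  deltas=[
    [-0.2, 0, 0.4, 0, 0, 0],
    [-0.2, 0, 0.8, 0, 0, 0],
    [-0.2, 0, 0.8, 0, 0, 0],
    [-0.2, 0, 0.8, 0, 0, 0],
    [-0.2, 0, 0.8, 0, 0, 0],
  ],
)

```text
t: 22.18
position: [0.4581, -0.3759, 0.0099]
tool_rot: [2.215, 2.228, 0.0]
force: [-0.2, -0.0, -0.2]
opening: 0.0445
grip_force: 30.0
```

Call:
carry_out(
  deltas=[
    [0, 0, 0, 0, 0, 0],
    [0, 0, 0, 0, 0, 0],
    [0, 0, 0, 0, 0, 0],
    [0, 0, -1, 0, 0, 0],
    [0, 0, -4, 0, 0, 0],
  ],
  jaw=5.3,
)

```text
t: 22.8
position: [0.4567, -0.3746, 0.0488]
tool_rot: [-2.212, -2.225, 0.0]
force: [-0.1, 0.6, 0.5]
opening: 0.0529
grip_force: 0.0
```

Call:
carry_out(
  deltas=[
    [0, 0, -5, 0, 0, 0],
    [0, 0, -10, 0, 0, 0],
    [6, 0, -10, 0, 0, 0],
    [12, 0, -10, 0, 0, 0],
    [18, 0, -10, 0, 0, 0],
  ],
  jaw=6.5,
)

```text
t: 23.42
position: [0.457, -0.1944, 0.1509]
tool_rot: [2.215, 2.226, 0.001]
force: [0.4, -0.6, 0.1]
opening: 0.0652
grip_force: 0.0
```

Call:
carry_out(
  deltas=[
    [1, 5, 0, 0, 0, -0.18],
    [1, 10, 0, 0, 0, -0.36],
    [1, 15, 0, 0, 0, -0.54],
    [1, 17.5, 0, 0, 0, -0.72],
    [1, 17.5, 0, 0, 0, -0.9],
  ],
)

```text
t: 24.05
position: [0.634, -0.1845, 0.1504]
tool_rot: [1.014, 2.972, 0.0]
force: [-0.3, -0.2, 0.4]
opening: 0.065
grip_force: 0.0
```

Run:
```python
from h import *
im=manip.get_image("top");sd=manip.get_image("side")
for n,i,r in(("top",im,(383,205,520,330)),("side",sd,(270,310,430,480))):
    for c in blobs(n,i,(18,120,140),(32,255,255),20,r): print(n,np.array(cv2.minAreaRect(c)[0]).round(),ray(n,*cv2.minAreaRect(c)[0],.008).round(3),ray(n,*cv2.minAreaRect(c)[0],.013).round(3))
cv2.imwrite("pics/t4.png",np.hstack([cv2.resize(im[200:340,380:530],(400,373)),cv2.resize(sd[320:480,270:440],(396,373))])[:,:,::-1])
go((.633,-.184,.05),.9)
```

```text
top [388. 221.] [ 0.635 -0.157  0.008] [ 0.635 -0.156  0.013]
delta [-0.02  0.09 10.01] [0.    0.    0.007] from [ 0.6323 -0.1846  0.1501] t 24.15
```

View pics/t4.png

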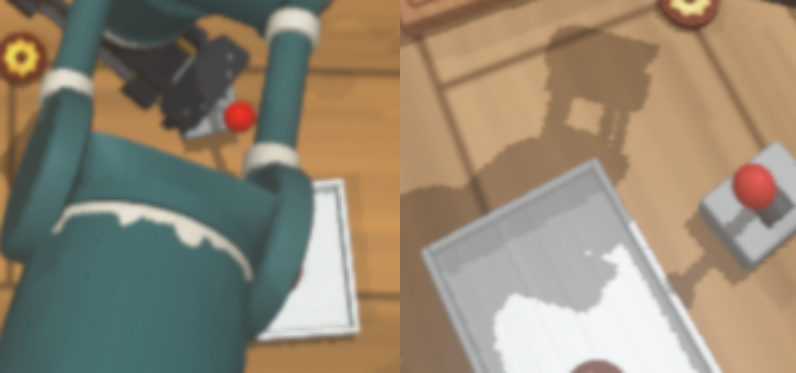

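The first roundel lies in the tray, at the bottom of the side crop. The second has been knocked aside to about top pixel (388,221), so I'll measure it again.

Run:
```python
from h import *
im=manip.get_image("top");sd=manip.get_image("side")
for n,i,r in(("top",im,(370,205,520,330)),("side",sd,(330,270,430,370))):
    for c in blobs(n,i,(18,100,130),(32,255,255),20,r): p=cv2.minEnclosingCircle(c);print(n,p,ray(n,*p[0],.008).round(4))
p=ray("side",*p[0],.008)
go((p[0],p[1],.05),.9)
```

```text
top ((387.3947448730469, 221.0263214111328), 6.185702800750732) [ 0.6353 -0.1557  0.008 ]
delta [ 6.69 24.5  10.01] [0.    0.    0.003] from [ 0.6317 -0.1847  0.1501] t 24.25
```

Call:
carry_out(
  deltas=[
    [1.5, 2.5, 2, 0, 0, -0.18],
    [1.5, 2.5, 5, 0, 0, -0.36],
    [1.5, 2.5, 9, 0, 0, -0.5],
    [1.5, 2.5, 11, 0, 0, -0.5],
    [1.5, 2.5, 11, 0, 0, -0.5],
  ],
)

```text
t: 24.88
position: [0.6337, -0.1555, 0.0381]
tool_rot: [-0.264, -3.127, -0.001]
force: [-0.7, -0.2, 0.8]
opening: 0.0644
grip_force: 0.0
```

Run:
```python
from h import *
go((.635,-.156,.003),1.4)
im=manip.get_image("top");sd=manip.get_image("side")
for n,i,r in(("top",im,(370,205,420,330)),("side",sd,(330,270,430,370))):
    for c in blobs(n,i,(15,60,130),(32,255,255),20,r): p=cv2.minEnclosingCircle(c);print(n,p,ray(n,*p[0],.008).round(4))
```

```text
delta [-0.15 -0.03  3.51] [ 0.    -0.004  0.002] from [ 0.6337 -0.1555  0.0381] t 24.88
top ((396.0, 232.0), 8.24631118774414) [ 0.61  -0.176  0.008]
side ((379.5, 343.94232177734375), 55.48106002807617) [ 0.5915 -0.1897  0.008 ]
side ((376.0, 288.5), 24.45924949645996) [ 0.6356 -0.0888  0.008 ]
side ((391.0, 319.0), 7.280210018157959) [ 0.6317 -0.1551  0.008 ]
```

Call:
carry_out(
  deltas=[
    [0, 0, 2, 0, 0, 0],
    [0, 0, 3.5, 0, 0, 0],
    [0, 0, 3.5, 0, 0, 0],
    [0, 0, 3.5, 0, 0, 0],
    [0, 0, 3.5, 0, 0, 0],
  ],
)

```text
t: 25.6
position: [0.6359, -0.1559, 0.0052]
tool_rot: [0.259, 3.13, -0.0]
force: [-0.0, 0.5, 0.1]
opening: 0.0651
grip_force: 0.0
```

Call:
carry_out(
  deltas=[
    [0, 0, 0, 0, 0, 0],
    [0, 0, 0, 0, 0, 0],
    [0, 0, 0, 0, 0, 0],
    [0, 0, 0, 0, 0, 0],
    [0, 0, 0, 0, 0, 0],
  ],
  jaw=0,
)

```text
t: 26.22
position: [0.6357, -0.1558, 0.0051]
tool_rot: [0.259, 3.13, -0.0]
force: [0.1, 1.1, 2.9]
opening: 0.044
grip_force: 30.0
```

Call:
carry_out(
  deltas=[
    [0, 0, -0.5, 0, 0, 0],
    [0, 0, -2, 0, 0, 0],
    [0, 0, -6, 0, 0, 0],
    [0, 0, -10, 0, 0, 0],
    [0, 0, -12, 0, 0, 0],
  ],
)

```text
t: 26.85
position: [0.6371, -0.1563, 0.1286]
tool_rot: [0.258, 3.126, -0.002]
force: [0.8, 0.5, 0.4]
opening: 0.0442
grip_force: 30.0
```

Call:
carry_out(
  deltas=[
    [3.5, 0, 0, 0, 0, 0.18],
    [7, 0, 0, 0, 0, 0.36],
    [10.5, 0, 0, 0, 0, 0.54],
    [14, 0, 0, 0, 0, 0.72],
    [17, 0, 0, 0, 0, 0.9],
  ],
)

```text
t: 27.48
position: [0.4659, -0.1275, 0.1244]
tool_rot: [-1.602, -2.701, 0.0]
force: [-0.6, 0.2, 0.1]
opening: 0.0442
grip_force: 30.0
```

Run:
```python
from h import *
go((.458,-.305,.10),0)
```

```text
delta [-15.2   -9.21   2.43] [-0.001 -0.001  0.5  ] from [ 0.4659 -0.1275  0.1244] t 27.48
```

Call:
carry_out(
  deltas=[
    [-5, -3, 0, 0, 0, 0.18],
    [-10, -6, 0, 0, 0, 0.36],
    [-15.2, -9.2, 1, 0, 0, 0.5],
    [-15.2, -9.2, 2.4, 0, 0, 0.5],
    [-15.2, -9.2, 2.4, 0, 0, 0.5],
  ],
)

```text
t: 28.1
position: [0.4592, -0.3042, 0.0987]
tool_rot: [-2.212, -2.224, 0.001]
force: [-0.2, 0.4, -0.6]
opening: 0.0444
grip_force: 30.0
```

Call:
carry_out(
  deltas=[
    [0, 0, 2, 0, 0, 0],
    [0, 0, 5, 0, 0, 0],
    [0, 0, 7, 0, 0, 0],
    [0, 0, 7.5, 0, 0, 0],
    [0, 0, 7.5, 0, 0, 0],
  ],
)

```text
t: 28.72
position: [0.4612, -0.3044, 0.0259]
tool_rot: [-2.213, -2.23, -0.0]
force: [0.0, 0.7, -0.3]
opening: 0.0439
grip_force: 30.0
```

Run:
```python
from h import *
go((.458,-.305,.011),0); print(manip.state()["opening"])
```

```text
delta [-0.06 -0.32  1.49] [-0.    -0.     0.008] from [ 0.4612 -0.3044  0.0259] t 28.73
0.04392221505200315
```

Call:
carry_out(
  deltas=[
    [0, -0.2, 0.7, 0, 0, 0],
    [0, -0.2, 1.5, 0, 0, 0],
    [0, -0.2, 1.5, 0, 0, 0],
    [0, -0.2, 1.5, 0, 0, 0],
    [0, -0.2, 1.5, 0, 0, 0],
  ],
)

```text
t: 29.35
position: [0.459, -0.3056, 0.0108]
tool_rot: [2.215, 2.228, 0.0]
force: [-0.3, -0.7, -0.8]
opening: 0.0441
grip_force: 30.0
```

Call:
carry_out(
  deltas=[
    [0, 0, 0, 0, 0, 0],
    [0, 0, 0, 0, 0, 0],
    [0, 0, 0, 0, 0, 0],
    [0, 0, -1, 0, 0, 0],
    [0, 0, -4, 0, 0, 0],
  ],
  jaw=5.3,
)

```text
t: 29.98
position: [0.4576, -0.3044, 0.0499]
tool_rot: [-2.212, -2.225, 0.001]
force: [0.2, 1.0, -0.6]
opening: 0.0528
grip_force: 0.0
```

Call:
carry_out(
  deltas=[
    [0, 0, -5, 0, 0, 0],
    [0, 0, -10, 0, 0, 0],
    [6, 0, -10, 0, 0, 0],
    [12, 0, -10, 0, 0, 0],
    [18, 0, -10, 0, 0, 0],
  ],
  jaw=8.5,
)

```text
t: 30.6
position: [0.4579, -0.1241, 0.1519]
tool_rot: [2.215, 2.226, 0.002]
force: [0.6, -0.1, 0.6]
opening: 0.0847
grip_force: 0.0
```

Call:
carry_out(
  deltas=[
    [5.5, 0, 0, 0, 0, 0],
    [11, 0, 0, 0, 0, 0],
    [16, 0, 0, 0, 0, 0],
    [20, 0, 0, 0, 0, 0],
    [20, 0, 0, 0, 0, 0],
  ],
)

```text
t: 31.22
position: [0.4567, 0.0767, 0.1515]
tool_rot: [2.21, 2.233, 0.002]
force: [0.3, -0.2, -0.5]
opening: 0.0851
grip_force: 0.0
```

Run:
```python
from h import *
im=manip.get_image("top");sd=manip.get_image("side")
cv2.imwrite("pics/t5.png",np.hstack([im[120:340,100:530],cv2.resize(sd[180:480,180:480],(220,220))])[:,:,::-1])
for n,i,r in(("top",im,(318,175,358,212)),("side",sd,(370,225,420,280))):
    for c in blobs(n,i,(5,160,60),(18,255,255),60,r): print(n,[np.round(q,1) for q in cv2.boundingRect(c)],np.round(cv2.fitEllipse(c)[0],1))
go((.69,-.038,.12),0)
```

```text
top [np.int64(324), np.int64(179), np.int64(27), np.int64(31)] [337.5 194.2]
side [np.int64(377), np.int64(235), np.int64(30), np.int64(38)] [391.8 254. ]
delta [-11.43  23.24   3.14] [0.001 0.001 0.007] from [0.4567 0.0745 0.1512] t 31.32
```

View pics/t5.png

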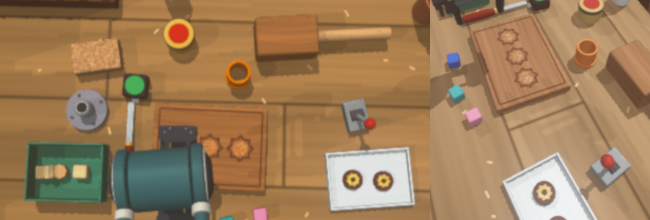

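The crop shows both roundels flat, side by side in the tray, and three offcuts in the bin. The panel is clear apart from the part hidden by the arm, which was already empty. The nozzle stands at top pixel (338,193). Now the nozzle.

Call:
carry_out(
  deltas=[
    [-3, 5, 0, 0, 0, 0],
    [-6, 10, 1, 0, 0, 0],
    [-9, 15, 2, 0, 0, 0],
    [-11.3, 20, 3, 0, 0, 0],
    [-11.3, 23.3, 4, 0, 0, 0],
  ],
)

```text
t: 31.95
position: [0.6923, -0.0417, 0.1103]
tool_rot: [2.219, 2.222, -0.0]
force: [-1.1, 0.8, -0.2]
opening: 0.0848
grip_force: 0.0
```

Call:
carry_out(
  deltas=[
    [0, 0, 1, 0, 0, 0],
    [0, 0, 2, 0, 0, 0],
    [0, 0, 2, 0, 0, 0],
    [0, 0, 2, 0, 0, 0],
    [0, 0, 2, 0, 0, 0],
  ],
)

```text
t: 32.58
position: [0.6904, -0.0368, 0.0917]
tool_rot: [2.214, 2.228, 0.001]
force: [0.8, 0.9, 0.6]
opening: 0.0849
grip_force: 0.0
```

Run:
```python
from h import *
go((.69,-.038,.025),0)
im=manip.get_image("top");sd=manip.get_image("side")
cv2.imwrite("pics/t6.png",np.hstack([cv2.resize(im[150:250,290:390],(390,390)),cv2.resize(sd[200:300,340:440],(390,390))])[:,:,::-1])
```

```text
delta [-0.12 -0.04  6.67] [0.001 0.    0.006] from [ 0.6904 -0.0368  0.0917] t 32.58
```

View pics/t6.png

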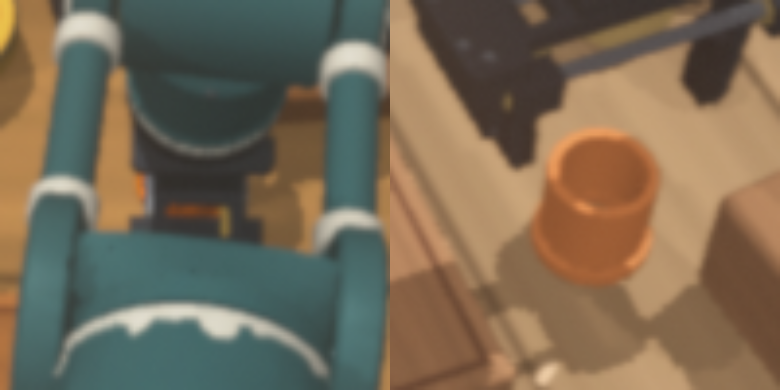

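The side view shows the open fingers on either side of the nozzle, whose rim is at about crop (602,165).

Call:
carry_out(
  deltas=[
    [-0.1, 0, 2, 0, 0, 0],
    [-0.1, 0, 4, 0, 0, 0],
    [-0.1, 0, 5.5, 0, 0, 0],
    [-0.1, 0, 6.7, 0, 0, 0],
    [-0.1, 0, 6.7, 0, 0, 0],
  ],
)

```text
t: 33.3
position: [0.6891, -0.038, 0.0217]
tool_rot: [-2.213, -2.226, 0.003]
force: [-0.9, -0.1, -0.6]
opening: 0.085
grip_force: 0.0
```

Call:
carry_out(
  deltas=[
    [0, 0, 0, 0, 0, 0],
    [0, 0, 0, 0, 0, 0],
    [0, 0, 0, 0, 0, 0],
    [0, 0, 0, 0, 0, 0],
    [0, 0, 0, 0, 0, 0],
  ],
  jaw=0,
)

```text
t: 33.92
position: [0.6911, -0.0381, 0.0246]
tool_rot: [2.214, 2.227, 0.002]
force: [0.9, -0.3, 3.2]
opening: 0.0526
grip_force: 30.0
```

Call:
carry_out(
  deltas=[
    [0, 0, -0.5, 0, 0, 0],
    [0, 0, -2, 0, 0, 0],
    [0, 0, -5, 0, 0, 0],
    [0, 0, -9, 0, 0, 0],
    [0, 0, -10, 0, 0, 0],
  ],
)

```text
t: 34.55
position: [0.6927, -0.0382, 0.1281]
tool_rot: [2.211, 2.224, 0.007]
force: [0.8, 0.4, -1.4]
opening: 0.0527
grip_force: 30.0
```

Run:
```python
from h import *
go((.6035,.309,.125),0)
sd=manip.get_image("side")
cv2.imwrite("pics/t7.png",cv2.resize(sd[150:310,320:480],(500,500))[:,:,::-1])
```

```text
delta [34.78 -8.72  0.23] [0.007 0.001 0.006] from [ 0.6927 -0.0382  0.1281] t 34.55
```

View pics/t7.png

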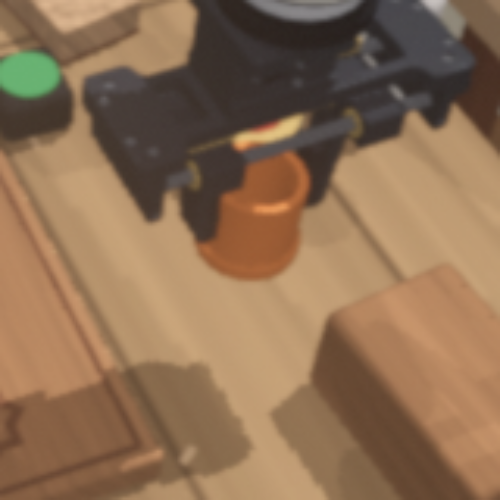

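The nozzle is held upright between the fingers, collar down. On to the port.

Call:
carry_out(
  deltas=[
    [4, -1, 0, 0, 0, 0],
    [9, -2.2, 0, 0, 0, 0],
    [14, -3.5, 0, 0, 0, 0],
    [19, -4.8, 0, 0, 0, 0],
    [24, -6, 0, 0, 0, 0],
  ],
)

```text
t: 35.22
position: [0.6271, 0.2027, 0.1217]
tool_rot: [-2.214, -2.227, 0.004]
force: [0.8, -0.6, -0.6]
opening: 0.053
grip_force: 30.0
```

Call:
carry_out(
  deltas=[
    [4, -1, 0, 0, 0, 0],
    [8, -2, 0, 0, 0, 0],
    [10.8, -2.7, 0, 0, 0, 0],
    [10.8, -2.7, 0, 0, 0, 0],
    [10.8, -2.7, 0, 0, 0, 0],
  ],
)

```text
t: 35.85
position: [0.6005, 0.3086, 0.1223]
tool_rot: [-2.214, -2.228, 0.004]
force: [-0.7, -0.2, -0.8]
opening: 0.0526
grip_force: 30.0
```

Run:
```python
from h import *
sd=manip.get_image("side");im=manip.get_image("top")
go((.6035,.309,.09),0)
cv2.imwrite("pics/t8.png",np.hstack([cv2.resize(im[180:280,130:230],(390,390)),cv2.resize(sd[90:190,235:335],(390,390))])[:,:,::-1])
for c in blobs("side",sd,(5,160,60),(18,255,255),40,(235,90,335,190)): print(cv2.boundingRect(c))
```

```text
delta [0.09 0.23 3.29] [-0.001  0.001  0.005] from [0.6012 0.3081 0.1229] t 35.95
(271, 100, 25, 35)
```

View pics/t8.png

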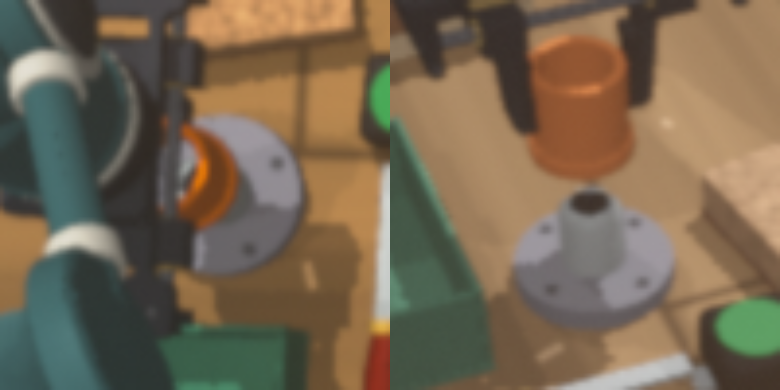

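Run:
```python
from h import *
s=manip.state();x,y,_=s["position"];z0=.098;a=np.linspace(0,2*np.pi,200)
def circ(n,r,z): return np.array([proj(n,(x+r*np.cos(t),y+r*np.sin(t),z)) for t in a])
for n in("top","side"):
    for r,z in((.03,z0),(.03,z0+.01),(.027,z0+.055),(.0215,z0+.055)):
        c=circ(n,r,z); print(n,r,z,c.min(0).round(1),c.max(0).round(1))
im=manip.get_image("top");sd=manip.get_image("side")
for n,i,r in(("top",im,(165,200,215,250)),("side",sd,(235,90,335,190))):
    for c in blobs(n,i,(5,150,50),(18,255,255),20,r): print(n,cv2.boundingRect(c))
# port check: flange & spigot predicted
x,y=.6035,.309
for n in("top","side"):
    for r,z in((.048,.016),(.014,.056)): c=circ(n,r,z); print("port",n,z,c.min(0).round(1),c.max(0).round(1))
```

```text
top 0.03 0.098 [163.6 211.7] [191.4 239.3]
top 0.03 0.108 [162.1 210.9] [190.2 238.8]
top 0.027 0.153 [156.7 208.8] [183.1 235. ]
top 0.0215 0.153 [159.4 211.5] [180.4 232.3]
side 0.03 0.098 [269.9 118.7] [297.6 136.2]
side 0.03 0.108 [269.5 115. ] [297.4 132.4]
side 0.027 0.153 [269.1  98.1] [295.2 113.7]
side 0.0215 0.153 [271.8  99.6] [292.5 112.1]
top (176, 212, 15, 26)
side (271, 99, 27, 37)
port top 0.016 [166.5 208.7] [207.8 249.8]
port top 0.056 [176.2 220.7] [188.7 233.1]
port side 0.016 [265.9 142.1] [307.4 169.9]
port side 0.056 [279.5 138. ] [291.9 146.1]
```

Call:
carry_out(
  deltas=[
    [0.1, 0.2, 1, 0, 0, 0],
    [0.1, 0.2, 2, 0, 0, 0],
    [0.1, 0.2, 3, 0, 0, 0],
    [0.1, 0.2, 3.5, 0, 0, 0],
    [0.1, 0.2, 4.0, 0, 0, 0],
  ],
)

```text
t: 36.67
position: [0.6032, 0.3105, 0.0832]
tool_rot: [-2.215, -2.228, 0.0]
force: [0.4, -0.1, -0.8]
opening: 0.0529
grip_force: 30.0
```

Call:
carry_out(
  deltas=[
    [0, 0, 0.5, 0, 0, 0],
    [0, 0, 1, 0, 0, 0],
    [0, 0, 1.5, 0, 0, 0],
    [0, 0, 2, 0, 0, 0],
    [0, 0, 2, 0, 0, 0],
  ],
)

```text
t: 37.3
position: [0.6028, 0.3102, 0.063]
tool_rot: [-2.214, -2.228, 0.002]
force: [0.9, -0.7, -1.0]
opening: 0.0527
grip_force: 30.0
```

Call:
carry_out(
  deltas=[
    [0, 0, 0.5, 0, 0, 0],
    [0, 0, 1, 0, 0, 0],
    [0, 0, 1.5, 0, 0, 0],
    [0, 0, 2, 0, 0, 0],
    [0, 0, 2.2, 0, 0, 0],
  ],
)

```text
t: 37.92
position: [0.6029, 0.3103, 0.041]
tool_rot: [-2.215, -2.228, 0.001]
force: [-0.1, -0.2, -1.4]
opening: 0.0528
grip_force: 30.0
```

Call:
carry_out(
  deltas=[
    [0, 0, 0.1, 0, 0, 0],
    [0, 0, 0.2, 0, 0, 0],
    [0, 0, 0.3, 0, 0, 0],
    [0, 0, 0.3, 0, 0, 0],
    [0, 0, 0.3, 0, 0, 0],
  ],
)

```text
t: 38.55
position: [0.6032, 0.3105, 0.0406]
tool_rot: [-2.215, -2.228, 0.0]
force: [-4.9, -2.4, 8.3]
opening: 0.0527
grip_force: 30.0
```

It seats at the predicted height with 8 N of upward force. I'll release it and retreat.

Call:
carry_out(
  deltas=[
    [0, 0, 0, 0, 0, 0],
    [0, 0, 0, 0, 0, 0],
    [0, 0, 0, 0, 0, 0],
    [0, 0, 0, 0, 0, 0],
    [0, 0, 0, 0, 0, 0],
  ],
  jaw=7.5,
)

```text
t: 39.17
position: [0.6032, 0.3104, 0.0385]
tool_rot: [-2.215, -2.228, 0.0]
force: [0.5, -0.2, 0.4]
opening: 0.075
grip_force: 0.0
```

Call:
carry_out(
  deltas=[
    [0, 0, -2, 0, 0, 0],
    [0, 0, -5, 0, 0, 0],
    [0, 0, -9, 0, 0, 0],
    [0, 0, -13, 0, 0, 0],
    [0, 0, -14, 0, 0, 0],
  ],
)

```text
t: 39.8
position: [0.6056, 0.3116, 0.1843]
tool_rot: [2.213, 2.226, 0.012]
force: [-0.2, 0.8, 0.2]
opening: 0.0748
grip_force: 0.0
```

Call:
carry_out(
  deltas=[
    [-6, -2, 0, 0, 0, 0],
    [-12, -4, 0, 0, 0, 0],
    [-17, -6, 0, 0, 0, 0],
    [-23, -7, 0, 0, 0, 0],
    [-29, -8, 0, 0, 0, 0],
  ],
  jaw=0,
)

```text
t: 40.42
position: [0.5236, 0.0184, 0.178]
tool_rot: [-2.214, -2.229, 0.001]
force: [0.6, -0.3, 0.2]
opening: 0.0274
grip_force: 0.0
```

Run:
```python
from h import *
im=manip.get_image("top");sd=manip.get_image("side")
x,y=.6035,.309;a=np.linspace(0,2*np.pi,200)
for n,i,r in(("top",im,(150,190,230,270)),("side",sd,(235,90,335,190))):
    P=np.array([proj(n,(x+q*np.cos(t),y+q*np.sin(t),z)) for q,z in((.03,.016),(.03,.026),(.027,.071)) for t in a])
    print(n,"home box",P.min(0).round(1),P.max(0).round(1))
    for c in blobs(n,i,(5,150,50),(18,255,255),20,r): print(n,cv2.boundingRect(c))
cv2.imwrite("pics/t9.png",np.hstack([cv2.resize(im[180:280,130:230],(200,200)),cv2.resize(sd[90:190,235:335],(200,200)),cv2.resize(im[230:340,110:230],(200,200)),cv2.resize(im[200:330,410:520],(200,200))])[:,:,::-1])
go((.52,-.33,.16),1.8)
```

```text
top home box [168.4 213.9] [200. 242.]
top (169, 215, 30, 27)
side home box [273.2 129. ] [299.6 164.5]
delta [-34.52  -0.33   1.85] [-0.003 -0.    -1.799] from [0.5231 0.0152 0.1778] t 40.52
```

View pics/t9.png

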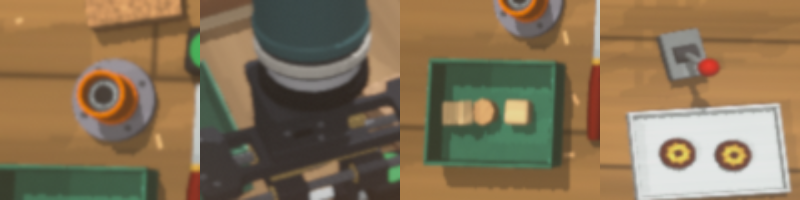

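The nozzle's outline matches the home prediction (169–199, 215–242). The offcuts and roundels are in place. Now the switch.

Call:
carry_out(
  deltas=[
    [-5, 0, 0, 0, 0, 0.18],
    [-10, 0, 0, 0, 0, 0.36],
    [-15, 0, 0, 0, 0, 0.54],
    [-20, 0, 0, 0, 0, 0.72],
    [-24, 0, 0, 0, 0, 0.9],
  ],
)

```text
t: 41.15
position: [0.5264, -0.2209, 0.178]
tool_rot: [-2.966, -1.033, 0.0]
force: [0.5, 0.1, -1.1]
opening: 0.0004
grip_force: 0.0
```

Run:
```python
from h import *
go((.534,-.331,.15),-1.33)
```

```text
delta [-6.25  9.1   2.79] [-0.001  0.     0.43 ] from [ 0.5264 -0.2209  0.178 ] t 41.15
```

Call:
carry_out(
  deltas=[
    [-3, 4.5, 1, 0, 0, 0.18],
    [-6.2, 9.1, 2.0, 0, 0, 0.36],
    [-6.2, 9.1, 2.8, 0, 0, 0.43],
    [-6.2, 9.1, 2.8, 0, 0, 0.43],
    [-6.2, 9.1, 2.8, 0, 0, 0.43],
  ],
)

```text
t: 41.78
position: [0.5353, -0.3287, 0.1504]
tool_rot: [-3.117, -0.39, 0.001]
force: [-1.2, -0.2, -0.2]
opening: 0.0005
grip_force: 0.0
```

Call:
carry_out(
  deltas=[
    [0, 0, 2, 0, 0, 0],
    [0, 0, 4, 0, 0, 0],
    [0, 0, 6, 0, 0, 0],
    [0, 0, 7.5, 0, 0, 0],
    [0, 0, 7.5, 0, 0, 0],
  ],
)

```text
t: 42.4
position: [0.5337, -0.3289, 0.0733]
tool_rot: [-3.115, -0.386, 0.005]
force: [0.0, 0.3, 0.5]
opening: 0.0001
grip_force: 0.0
```

Call:
carry_out(
  deltas=[
    [1, 0, 0, 0, 0, 0],
    [2, 0, 0, 0, 0, 0],
    [3, 0, 0, 0, 0, 0],
    [4, 0, 0, 0, 0, 0],
    [5, 0, 0, 0, 0, 0],
  ],
)

```text
t: 43.02
position: [0.5844, -0.3174, 0.076]
tool_rot: [3.117, 0.387, 0.0]
force: [-0.9, -0.3, 1.4]
opening: 0.0004
grip_force: 0.5
```

Run:
```python
from h import *
im=manip.get_image("top");sd=manip.get_image("side")
cc=[]
for n,i,r in(("top",im,(430,200,520,260)),("side",sd,(370,340,470,460))):
    for c in blobs(n,i,(0,150,90),(5,255,255),20,r): print(n,cv2.minEnclosingCircle(c)); cc.append(cv2.minEnclosingCircle(c)[0])
if len(cc)==2: print(tri(*cc).round(3))
go((.627,-.307,.075),-1.33)
```

```text
delta [4.33 0.04 0.09] [ 0.    -0.001  0.007] from [ 0.585  -0.3172  0.0758] t 43.12
```

Call:
carry_out(
  deltas=[
    [0.7, 0, 0, 0, 0, 0],
    [1.4, 0, 0, 0, 0, 0],
    [2.1, 0, 0, 0, 0, 0],
    [2.6, 0, 0, 0, 0, 0],
    [3.0, 0, 0, 0, 0, 0],
  ],
)

```text
t: 43.75
position: [0.6127, -0.3101, 0.0755]
tool_rot: [-3.117, -0.387, 0.001]
force: [-1.1, 0.4, -0.4]
opening: 0.0006
grip_force: 0.5
```

Call:
carry_out(
  deltas=[
    [0.2, 0, 0, 0, 0, 0],
    [0.4, 0, 0, 0, 0, 0],
    [0.6, 0, 0, 0, 0, 0],
    [0.8, 0, 0, 0, 0, 0],
    [0.8, 0, 0, 0, 0, 0],
  ],
)

```text
t: 44.38
position: [0.6207, -0.3083, 0.0758]
tool_rot: [3.118, 0.387, 0.001]
force: [-0.7, 0.1, 0.4]
opening: 0.0003
grip_force: 0.2
```

Still about 1 N, so the lever is still moving. I'll keep pushing until it reaches the stop.

Call:
carry_out(
  deltas=[
    [0.2, 0, 0, 0, 0, 0],
    [0.4, 0, 0, 0, 0, 0],
    [0.5, 0, 0, 0, 0, 0],
    [0.6, 0, 0, 0, 0, 0],
    [0.6, 0, 0, 0, 0, 0],
  ],
)

```text
t: 45.0
position: [0.6221, -0.3079, 0.0752]
tool_rot: [-3.117, -0.387, 0.013]
force: [-12.2, -3.0, 4.0]
opening: 0.0006
grip_force: 6.8
```

Call:
carry_out(
  deltas=[
    [0.1, 0, 0, 0, 0, 0],
    [0.2, 0, 0, 0, 0, 0],
    [0.3, 0, 0, 0, 0, 0],
    [0.4, 0, 0, 0, 0, 0],
    [0.4, 0, 0, 0, 0, 0],
  ],
)

```text
t: 45.62
position: [0.6225, -0.3078, 0.075]
tool_rot: [-3.116, -0.387, 0.024]
force: [-22.4, -5.1, 10.2]
opening: 0.0002
grip_force: 12.0
```

Hard stop reached at 22 N. I'll back off, lift and look.

Call:
carry_out(
  deltas=[
    [-1, 0, 0, 0, 0, 0],
    [-3, 0, 0, 0, 0, 0],
    [-5, 0, 0, 0, 0, 0],
    [-7, 0, -3, 0, 0, 0],
    [-8, 0, -8, 0, 0, 0],
  ],
)

```text
t: 46.25
position: [0.5491, -0.3245, 0.1536]
tool_rot: [-3.114, -0.385, 0.007]
force: [0.9, 0.2, -0.8]
opening: 0.0004
grip_force: 0.0
```

Call:
carry_out(
  deltas=[
    [0, -5, -2, 0, 0, 0],
    [0, -10, -4, 0, 0, 0],
    [0, -15, -4, 0, 0, 0],
    [0, -20, -4, 0, 0, 0],
    [0, -26, -4, 0, 0, 0],
  ],
)

```text
t: 46.88
position: [0.4881, -0.0723, 0.1959]
tool_rot: [3.118, 0.385, 0.002]
force: [1.4, 0.7, 0.1]
opening: 0.0001
grip_force: 0.0
```

Run:
```python
from h import *
im=manip.get_image("top");sd=manip.get_image("side")
cc=[]
for n,i,r in(("top",im,(430,190,520,260)),("side",sd,(370,340,500,470))):
    c=blobs(n,i,(0,150,90),(5,255,255),20,r)[:1]
    if c: cc.append(cv2.minEnclosingCircle(c[0])[0]); print(n,cc[-1])
if len(cc)==2: print(tri(*cc).round(3))
cv2.imwrite("pics/t10.png",np.hstack([im[120:340,100:530],cv2.resize(sd[180:480,180:480],(220,220))])[:,:,::-1])
```

```text
top (461.26470947265625, 213.7941131591797)
side (454.8846130371094, 373.26922607421875)
[ 0.643 -0.303  0.093]
```

View pics/t10.png

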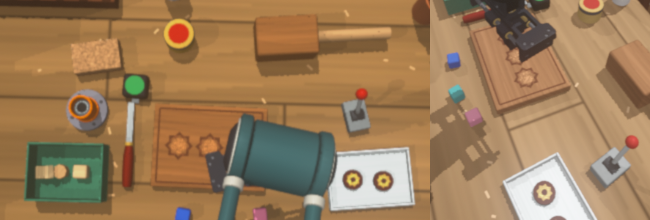

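The ball now sits at (0.643, -0.303, 0.093), about 39 mm past the pivot, so the switch is fully on. The nozzle is home, three offcuts are in the bin and two roundels are flat in the tray.

```bash
python3 -c "
from workcell import manip
print(manip.hand_in())"
```

```text
the job is handed in; nothing more can be done
None
```

I handed the job in at about 47 s: all three offcuts present are in the green bin, both roundels present lie flat side by side in the tray, the nozzle is home on the spigot, and the switch is fully on; no verdict came back.

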